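# Hold the drive controller's cover over its threads

## Task

Help me close up the cart's drive controller: first slide the battery isolator inside the open housing fully to its stop at the cable-gland end, then pick up the finned cover plate by its heat sink and bring it over the housing. Hold it level and still, about 1 cm above the gasket, with its four holes right over the four threaded holes (either way round fits), and finish while still holding it there so that I can start the screws. The cover must not touch the housing or its gasket, and everything else on the bench stays where it lies.

Things in the scene. Friction and masses are not known exactly. Their poses are not given: they have to be found in the camera images.
- cover_grip (a point): Centre of the loose aluminium cover's heat sink, 22.5 mm above the plate's underside; z up, x along the plate's long side. Plate 190 x 140 x 4 mm, flat on the bench, fins up, 0.4 to 0.65 kg. Heat sink: stiff fins, 80 mm (x) by 44 mm (y), mid-plate, from 4 to 41 mm above the underside; grip it across its 44 mm width. Four 9 mm holes at x +-84, y +-59 mm.
- housing_seat (a point): Centre of the open mouth (146 x 96 mm) of the cast-aluminium controller housing fixed to the bench, at its gasket's top, 61.6 mm above the bench; z up, x along the long side to the end with two black cable glands (19 mm past the flange). Flange 190 x 140 mm, top at 60 mm, black rubber gasket 1.6 mm high on it.
- isolator (a joint): The battery isolator slide in the middle of the housing: 0 at the stop away from the glands, 0.040 m at the stop at the cable-gland end (housing +x); half-way (0.020) the grip is at the centre of the mouth. Starts near 0; it stays where it is left; sliding friction about 3 N.
- isolator_grip (a point): The isolator's grip: upright ribbed grey block 16 x 16 mm riding along the housing's middle line (its x); top 55 mm above the bench, upright faces down to 30 mm. This point is on its axis, 10 mm below its top; axes as the housing's. Room inside: 40 mm clear on both sides (y); stop blocks and other parts stay below 36 mm above the bench.
- thread0 (a point): Threaded hole 0 (6 mm) in the housing's flange, at the housing's +x +y corner (84 mm and 59 mm from the middle); the point is the hole's centre on the flange's top, 1.6 mm below the gasket's top.
- thread1 (a point): Threaded hole 1 (6 mm) in the housing's flange, at the housing's -x +y corner (84 mm and 59 mm from the middle); the point is the hole's centre on the flange's top, 1.6 mm below the gasket's top.
- thread2 (a point): Threaded hole 2 (6 mm) in the housing's flange, at the housing's -x -y corner (84 mm and 59 mm from the middle); the point is the hole's centre on the flange's top, 1.6 mm below the gasket's top.
- thread3 (a point): Threaded hole 3 (6 mm) in the housing's flange, at the housing's +x -y corner (84 mm and 59 mm from the middle); the point is the hole's centre on the flange's top, 1.6 mm below the gasket's top.
- hole0 (a point): Hole 0 (9 mm) of the cover, at the cover's +x +y corner; the point is the hole's centre on the plate's underside.
- hole1 (a point): Hole 1 (9 mm) of the cover, at the cover's -x +y corner; the point is the hole's centre on the plate's underside.
- hole2 (a point): Hole 2 (9 mm) of the cover, at the cover's -x -y corner; the point is the hole's centre on the plate's underside.
- hole3 (a point): Hole 3 (9 mm) of the cover, at the cover's +x -y corner; the point is the hole's centre on the plate's underside.
- screw_dish: Bystander, to be left alone: small round steel dish, 60 mm across and 16 mm high, with the cover's screws in it; origin at its underside's centre.
- tape_roll: Bystander, to be left alone: cardboard-brown roll of tape lying flat, 76 mm across, 24 mm high; origin at its underside's centre.
- tube_piece: Bystander, to be left alone: short piece of black square steel tube, 60 x 36 x 36 mm; origin at its underside's centre.
- screwdriver: Bystander, to be left alone: screwdriver, 200 mm long, lying flat; origin on it, x along it.
- wrench: Bystander, to be left alone: open-ended wrench, 170 mm long, lying flat; origin on it, x along it.
- caster_plate: Bystander, to be left alone: flat plain steel mounting plate, 100 x 85 x 6 mm, four holes, no fins: not the cover; origin at its underside's centre.
- fuse_box: Bystander, to be left alone: small cardboard box, 75 x 50 x 30 mm; origin at its underside's centre.
- caster: Bystander, to be left alone: spare caster with a 96 mm wheel, standing wheel up on its 100 x 80 mm plate, 110 mm high; origin at its underside's centre.
Mind the look-alikes: they are no part of the job. Leave any purple look-alike of the part that bears cover_grip alone.

How it is judged:
On the way, in this order (a step that is already met when the one before it is completed fails the run):
1. the isolator is slid to its stop at the gland end, the cover still on the bench (value of joint isolator above 0.038 m and height (world z) of cover_grip below 0.035 m), for 0.2 s.
2. the cover is lifted clear of the bench (height (world z) of cover_grip above 0.06 m), for 0.2 s.
At the end, for the whole second after the job is handed in: The isolator is within 2 mm of its stop at the gland end; the cover is held by the fingers, still, touching nothing of the housing, with every hole within 4 mm (horizontally) of its thread, either way round, and the plate's underside 4 to 20 mm above the gasket's top at every hole (value of joint isolator above 0.038 m and ((horizontal distance between hole0 and thread0 below 0.004 m and horizontal distance between hole1 and thread1 below 0.004 m and horizontal distance between hole2 and thread2 below 0.004 m and horizontal distance between hole3 and thread3 below 0.004 m) or (horizontal distance between hole0 and thread2 below 0.004 m and horizontal distance between hole1 and thread3 below 0.004 m and horizontal distance between hole2 and thread0 below 0.004 m and horizontal distance between hole3 and thread1 below 0.004 m)) and z of hole0 in the frame of housing_seat between 0.004 and 0.02 m and z of hole1 in the frame of housing_seat between 0.004 and 0.02 m and z of hole2 in the frame of housing_seat between 0.004 and 0.02 m and z of hole3 in the frame of housing_seat between 0.004 and 0.02 m and contact force between cover and housing below 0.1 N and contact force between cover and the fingers above 2 N and linear speed of cover below 0.01 m/s and angular speed of cover below 0.1 rad/s); the arm keeps its last pose, push and grip.
It fails at once if the cover touches the housing or its gasket (contact force between cover and housing above 0.5 N).
It fails at once if a bystander is displaced by more than 20 mm (distance of any of screw_dish, tape_roll, tube_piece, screwdriver, wrench, caster_plate, fuse_box, caster from where it was at the start of the episode above 0.02 m).
It also fails if it takes over 54 s, if anything falls off the work surface, if the arm or the gripper's body presses on something with over 40 N, if the wrist force passes 120 N, or if a joint passes its speed limit or range.

## Robot

A 6-joint arm with a two-finger parallel gripper is mounted at the origin on the work surface. World frame = base frame: x ahead of the robot, y to its left, z up, the work surface at z = 0. Lengths are in m, angles in rad, forces in N, time in s.
With the tool pointing down it reaches from about 0.425 to 0.95 m from the base axis. Payload 3.5 kg.
Tool frame: the origin (TCP) lies midway between the tips of the shut fingers; the grasp point (between the pads) lies 19 mm behind it; z points along the fingers, y is the line along which they close (so a half turn about z gives the same grasp; the last joint's range is limited). The gripper opens to 85 mm and grips with 20 to 120 N. Pads are 22 mm wide; open, the fingers measure 114 mm over their backs; the gripper's body (76 mm by 85 mm) begins 54 mm behind the grasp point. The pads swing forward as they close: fully open they stand 13 mm farther back than shut.
Start: joints at [-0.15, 0.286, 1.577, -0, 1.279, -0.15], TCP at [0.675, 0, 0.21] pointing down, gripper open.
Joint ranges: [-2.77, 2.77], [-0.9, 2.22], [0.21, 2.48], [-1.53, 4.67], [0.24, 2.81], [-2.84, 2.84]. Speed limits (rad/s): [2.79, 2.79, 3.14, 3.14, 3.14, 3.14].

## Interface

Orientations are given as a unit quaternion [x, y, z, w].
In Python, from plant import ctrl, cams, order gives the robot as it stands.
- The arm moves only by the tool move_arm, never from a script. Its argument "plan" is one flat list of numbers, 7 for each row, row after row: the shift along the world's x, y, z in mm, then the turn, a rotation vector about the world's x, y, z in degrees, then the finger opening in mm, from 0 to 85.4. A call has 1 to 12 rows; each row shifts and turns the commanded pose from where the row before left it; what a row does not reach is not made up. A row lasts 1/10 s, in which the tool goes at most 50 mm and 8.59 degrees, less where a joint would pass 70% of its speed; a pose out of reach is approached as far as the arm can. A call is refused whole if a number of a shift passes 50 or a number of a turn 8.59, either way. A call with a gripper value outside its range is refused whole. The fingers move at their own pace and stop on an object; "newtons" is the grip in N (left out, the last holds). Time passes only in rows, so rows that do not move let the fingers close. It gives the time, the measured TCP pose, the force, the opening and the grip force at its end, in the units of the state.
- ctrl.get_state(): the state, without advancing time (a new reading comes with each control period).
- cams.read_camera(name): name is "scene" or "side" or "wrist"; returns a dict with "color" (384x512x3 uint8, red, green, blue), "fov_y" (degrees; the focal length in pixels is half the picture's height over the tangent of half this angle, whatever the lens; pixels are square), "cx", "cy" (the principal point, pixels), "origin" and "orientation" of the camera in the world; the wrist camera has in their place "T_tool_cam" (4x4, takes a point from camera to tool coordinates, whose origin is the TCP and whose axes are the flange's). Camera axes: x right, y up, looking along -z (the intrinsics and any distortion apply to the point x, -y, -z); pixel columns grow to the right and rows downward; lengths in m; the calibration is good to about 2 mm. A picture is of the moment at which its call begins: read the wrist's pose just before it. There is no depth.
- order.sign_off(): hands the job in; it is judged then, once.
The state is a dict: "time": time; "qpos": joint angles; "dq": joint speeds; "joint_efforts": joint torques, N m; "eef_pos": TCP position; "tcp_rot": TCP orientation; "contact_force": force on the tool from outside, world axes, zero at the start; "wrist_torque": the same for the moment, N m; "opening": opening from 0.0 (shut) to 1.0 (fully open); "finger_force": force on a finger pad.
Only numpy, scipy, OpenCV 4.12 (cv2) and the standard library are available. Lean on these libraries where they do the work, as an engineer would, in place of code of your own. Each camera call takes 0.05 s, during which the arm holds its last target. There are 200 camera calls.

## Working session

There is one attempt and no reset: what is moved stays moved. The work goes in short steps, Python scripts to look and compute and a tool call to move; the robot and the scene stay as the last step left them, time stands still between calls to the robot, and variables do not carry over. Pictures are saved under pics/ and viewed, at most 10 in all, crops included, and the job is handed in when it is done.

Besides the shell and the picture viewer there is one more tool, called by a JSON object that holds its "op" and its "data". move_arm: Moves the arm, as the interface text tells. Its arguments: {"type":"object","properties":{"plan":{"type":"array","items":{"type":"number"}},"newtons":{"type":"number"}},"required":["plan"]}

```bash
mkdir -p pics; ls
cat > h.py <<'E'
import numpy as np, cv2, json
from plant import ctrl, cams, order
from scipy.spatial.transform import Rotation as R
def shot(name,fn=None):
    s=ctrl.get_state(); d=cams.read_camera(name)
    c=d["color"]; h=c.shape[0]; d["f"]=h/2/np.tan(np.radians(d["fov_y"]/2))
    if name=="wrist":
        T=np.eye(4);T[:3,:3]=R.from_quat(s["tcp_rot"]).as_matrix();T[:3,3]=s["eef_pos"]
        M=T@np.array(d["T_tool_cam"]); d["o"]=M[:3,3]; d["R"]=M[:3,:3]
    else:
        d["o"]=np.array(d["origin"]); d["R"]=R.from_quat(d["orientation"]).as_matrix()
    if fn: cv2.imwrite(fn,c[:,:,::-1])
    return d
def ray(d,u,v,z):
    k=np.array(d.get("distortion",[0,0,0,0,0]),float)
    K=np.array([[d["f"],0,d["cx"]],[0,d["f"],d["cy"]],[0,0,1.]])
    p=cv2.undistortPoints(np.array([[[u,v]]],float),K,k)[0,0]
    w=d["R"]@np.array([p[0],-p[1],-1]); t=(z-d["o"][2])/w[2]
    return d["o"]+t*w
def proj(d,P):
    k=np.array(d.get("distortion",[0,0,0,0,0]),float)
    K=np.array([[d["f"],0,d["cx"]],[0,d["f"],d["cy"]],[0,0,1.]])
    q=(np.atleast_2d(P)-d["o"])@d["R"]; q=q*[1,-1,-1]
    return cv2.projectPoints(q,np.zeros(3),np.zeros(3),K,k)[0][:,0]
E
python3 - <<'E'
from h import *
s=ctrl.get_state(); print(s)
ims=[]
for n in ("scene","side","wrist"):
    d=shot(n,f"pics/{n}0.png"); print(n,{k:v for k,v in d.items() if k!="color"})
    import pickle; pickle.dump(d,open(f"{n}0.pkl","wb"))
E
```

```text
pics
{'time': 0.0, 'qpos': array([-1.50016252e-01,  2.87216574e-01,  1.57817158e+00, -5.46027770e-05,
        1.27859682e+00, -1.50054300e-01]), 'dq': array([0.00082278, 0.00142982, 0.00028452, 0.0001311 , 0.00033057,
       0.00061086]), 'joint_efforts': array([-1.79628755e-04, -4.05981302e+01, -2.92628127e+01, -1.54224781e-04,
        5.81841552e-03,  3.74769741e-06]), 'eef_pos': array([6.74293176e-01, 1.11150641e-04, 2.08616229e-01]), 'tcp_rot': array([ 0.70708724,  0.70712531, -0.00073092, -0.00094723]), 'contact_force': array([-0.14442834,  0.75962875, -0.72609254]), 'wrist_torque': array([0.0366959 , 0.04572637, 0.01481839]), 'finger_force': 0.0, 'opening': 0.9989231765067403}
scene {'fov_y': 46.352590404740155, 'cx': 260.68255695509515, 'cy': 194.09066127720504, 'origin': array([1.09126547, 0.21007281, 1.21569218]), 'orientation': array([0.16039009, 0.21652884, 0.76235787, 0.58838827]), 'f': np.float64(448.4819168867136), 'o': array([1.09126547, 0.21007281, 1.21569218]), 'R': array([[-0.25614854, -0.8276667 ,  0.49935535],
       [ 0.96658301, -0.21382902,  0.14140165],
      
[... 517 characters left out ...]
: 59.28937740422692, 'cx': 256.3196209374147, 'cy': 190.05548277071324, 'T_tool_cam': array([[ 1.57168080e-04,  9.50246648e-01,  3.11498448e-01,
         7.97756934e-02],
       [ 9.99999986e-01, -1.67674580e-04,  6.94748287e-06,
         4.15782151e-04],
       [ 5.88321939e-05,  3.11498443e-01, -9.50246661e-01,
        -1.65327207e-01],
       [ 0.00000000e+00,  0.00000000e+00,  0.00000000e+00,
         1.00000000e+00]]), 'f': np.float64(337.3681669904466), 'o': array([0.67512625, 0.07986028, 0.37407483]), 'R': array([[ 9.99997432e-01, -8.70108971e-04,  2.09276695e-03],
       [ 1.75644181e-04,  9.50345748e-01,  3.11195966e-01],
       [-2.25962657e-03, -3.11194799e-01,  9.50343460e-01]])}
```

View pics/scene0.png

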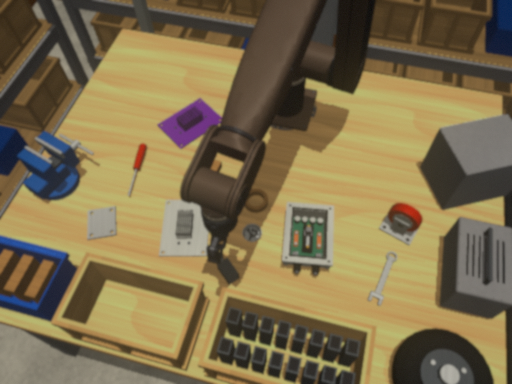

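View pics/side0.png

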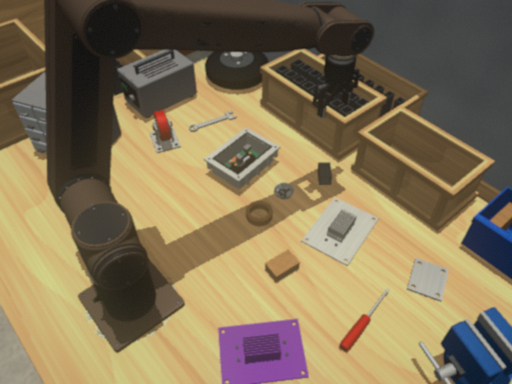

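Scene view: the grey finned plate is at (185,228), with the housing at (308,236) and its glands toward the bottom (300–320,267). There are three cover candidates. The grey finned plate at (185,228) fits the description. The purple finned plate at (189,122) is the look-alike. The plain small plate at (102,222) is the caster plate. Next is an enlarged crop to confirm this and read off corners.

Run:
```python
import cv2,numpy as np
a=cv2.imread("pics/scene0.png");b=cv2.imread("pics/side0.png")
z=lambda im,x,y,w,h:cv2.resize(im[y:y+h,x:x+w],(400,300),interpolation=cv2.INTER_CUBIC)
# 80x60 ->x5 ; 
o=np.vstack([np.hstack([z(a,150,195,80,60),z(a,268,205,80,60+15)[:300] if 0 else cv2.resize(a[203:278,258:358],(400,300),interpolation=cv2.INTER_CUBIC)]),
 np.hstack([z(b,300,200,80,60),cv2.resize(b[129:189,200:280],(400,300),interpolation=cv2.INTER_CUBIC)])])
cv2.imwrite("pics/crop1.png",o)
```

```text
(no output)
```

View pics/crop1.png

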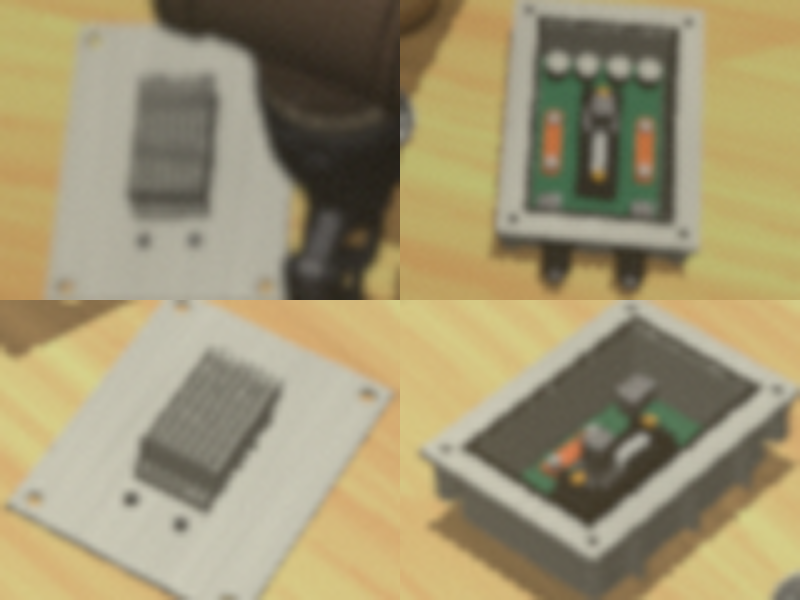

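Run:
```python
from h import *; import pickle
a=pickle.load(open("scene0.pkl","rb"));b=pickle.load(open("side0.pkl","rb"))
def show(t,d,px,z):
    P=np.array([ray(d,u,v,z) for u,v in px])*1000; print(t,P[:,:2].round(1).tolist(),"mean",P.mean(0).round(1))
    D=np.linalg.norm(P[:,None]-P[None],axis=2).round(0); print(D.tolist())
show("hs scene",a,[(290,205.5),(330,208.5),(286.5,257.5),(329,261.25)],.06)
show("hs side",b,[(246.4,131),(275.6,146.6),(209.2,158.8),(238.6,177)],.06)
show("cv scene",a,[(168.6,202.6),(163,252),(203.2,251.8)],.004)
show("cv side",b,[(336.6,200.6),(373.6,218.8),(306.8,239.2),(345.6,259.8)],.004)
for n,p,z in (("dish",(284,190),.01),("tape",(259,212),.02),("tube",(324,173),.03)): print(n,ray(b,*p,z))
```

```text
hs scene [[432.6, 113.2], [413.0, 229.7], [597.2, 141.0], [578.5, 256.9]] mean [505.3 185.2  60. ]
[[0.0, 118.0, 167.0, 205.0], [118.0, 0.0, 204.0, 168.0], [167.0, 204.0, 0.0, 117.0], [205.0, 168.0, 117.0, 0.0]]
hs side [[576.9, 252.3], [598.4, 138.5], [412.3, 227.0], [431.5, 111.6]] mean [504.8 182.3  60. ]
[[0.0, 116.0, 167.0, 202.0], [116.0, 0.0, 206.0, 169.0], [167.0, 206.0, 0.0, 117.0], [202.0, 169.0, 117.0, 0.0]]
cv scene [[485.7, -261.7], [647.6, -217.3], [617.2, -103.0]] mean [ 583.5 -194.     4. ]
[[0.0, 168.0, 206.0], [168.0, 0.0, 118.0], [206.0, 118.0, 0.0]]
cv side [[620.7, -104.1], [650.0, -218.4], [457.5, -147.3], [487.9, -261.1]] mean [ 554.  -182.7    4. ]
[[0.0, 118.0, 169.0, 206.0], [118.0, 0.0, 205.0, 168.0], [169.0, 205.0, 0.0, 118.0], [206.0, 168.0, 118.0, 0.0]]
dish [0.52887954 0.02196618 0.01      ]
tape [ 0.41272788 -0.00048569  0.02      ]
tube [ 0.65315055 -0.01789528  0.03      ]
```

Confirmed: the grey plate is the cover, centred at about (553,-182) with yaw 15°. The housing is centred at about (505,184) with yaw 9.2° and its glands at +x. Hole spacing comes out at 118/168 mm in both views, as given. Moving over the housing.

{"op": "move_arm", "data": {"plan": [-17,18.3,-2,0,0,-8.1,45,-17,18.3,-2,0,0,-8.1,45,-17,18.3,-2,0,0,-8.1,45,-17,18.3,-2,0,0,-8.1,45,-17,18.3,-2,0,0,-8.1,45,-17,18.3,-2,0,0,-8.1,45,-17,18.3,-2,0,0,-8.1,45,-17,18.3,-2,0,0,-8.1,45,-17,18.3,-2,0,0,-8.1,45,-17,18.3,-2,0,0,-8.1,45,0,0,0,0,0,0,45,0,0,0,0,0,0,45]}}

```text
time: 1.35
eef_pos: [0.5049, 0.1831, 0.1899]
tcp_rot: [0.997, 0.08, 0.0, 0.0]
contact_force: [-0.3, -0.5, 0.4]
opening: 0.521
finger_force: 0.0
```

Run:
```python
from h import *; import pickle
d=shot("wrist"); s=ctrl.get_state(); print(s["eef_pos"],R.from_quat(s["tcp_rot"]).as_matrix().round(4),s["opening"])
pickle.dump(d,open("w1.pkl","wb"))
cv2.imwrite("pics/w1.png",cv2.resize(d["color"][:,:,::-1],(800,600),interpolation=cv2.INTER_CUBIC))
for n,P in (("threads",[[505+84*c*0.9871-59*e*.1599,184+84*c*.1599+59*e*.9871,60] for c,e in((1,1),(-1,1),(-1,-1),(1,-1))]),("grip0",[[485,181,55]])):
  print(n,(proj(d,np.array(P)/1000)*800/512).round(0).tolist())
```

```text
[0.50536266 0.18272791 0.19008964] [[ 9.874e-01  1.583e-01  5.000e-04]
 [ 1.583e-01 -9.874e-01 -3.000e-04]
 [ 4.000e-04  4.000e-04 -1.000e+00]] 0.5256861987827397
threads [[287.0, 116.0], [305.0, 398.0], [492.0, 398.0], [510.0, 116.0]]
grip0 [[398.0, 300.0]]
```

View pics/w1.png

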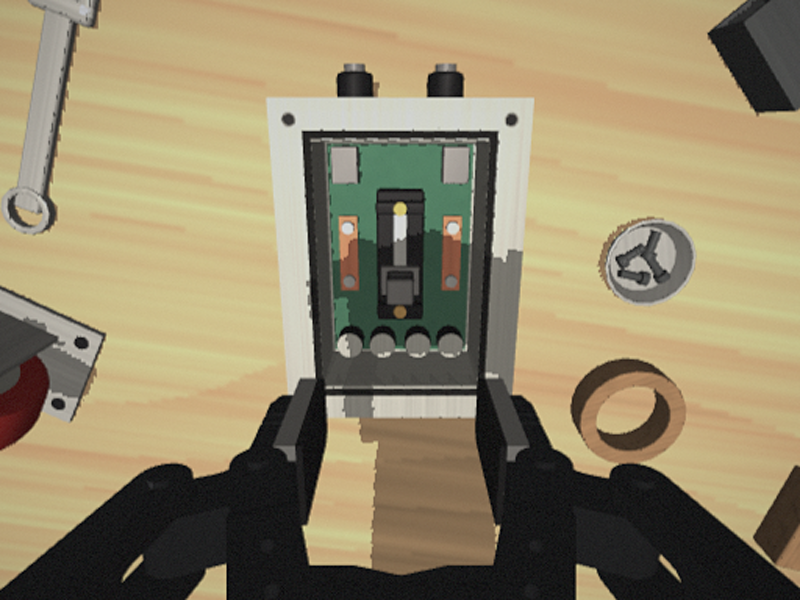

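The wrist view shows the front threads at (288,119) and (512,119), about 3 px from prediction. The grip's top face is centred near (400,291), close to isolator 0. Glands are at the top of the image, which is +x.

Run:
```python
from h import *; import pickle
d=pickle.load(open("w1.pkl","rb")); k=512/800
P=[ray(d,288*k,119*k,.06),ray(d,512*k,119*k,.06)]; print(P,np.linalg.norm(P[0]-P[1]))
m=(P[0]+P[1])/2; v=P[0]-P[1]; x=np.array([v[1],-v[0]])/np.hypot(*v[:2]); print("yaw",np.degrees(np.arctan2(x[1],x[0])),"centre",m[:2]-.084*x)
g=ray(d,400*k,291*k,.055); print("grip",g,"along x",(g[:2]-m[:2]+.084*x)@x)
```

```text
[array([0.57726873, 0.2550059 , 0.06      ]), array([0.59624628, 0.13764001, 0.06      ])] 0.11889028572395484
yaw 9.184975803654481 centre [0.50383454 0.18291468]
grip [0.49068611 0.18081897 0.055     ] along x -0.013314363949409215
```

{"op": "move_arm", "data": {"plan": [-8.5,-1.1,-26,0,0,0,45,-8.4,-1.1,-26,0,0,0,45,0,0,-25,0,0,0,45,0,0,-25,0,0,0,45,0,0,-25,0,0,0,45,0,0,-25,0,0,0,45,0,0,0,0,0,0,45,0,0,0,0,0,0,8,0,0,0,0,0,0,8,0,0,0,0,0,0,8,0,0,0,0,0,0,8,0,0,0,0,0,0,8], "newtons": 40}}

```text
time: 2.6
eef_pos: [0.4886, 0.181, 0.0389]
tcp_rot: [0.997, 0.079, 0.001, -0.0]
contact_force: [0.1, 0.6, -0.7]
opening: 0.092
finger_force: 0.0
```

Run:
```python
from h import *; import pickle
d=shot("wrist"); s=ctrl.get_state(); print(s["eef_pos"],s["opening"],s["finger_force"])
e=shot("side"); f=shot("scene"); pickle.dump((d,e,f),open("w2.pkl","wb"))
z=lambda i,x,y,w,h:cv2.resize(i[y:y+h,x:x+w,::-1],(400,300),interpolation=cv2.INTER_CUBIC)
cv2.imwrite("pics/w2.png",np.vstack([cv2.resize(d["color"][:,:,::-1],(400,300)),z(e["color"],200,100,80,60)][:1]+[np.zeros((0,400,3),np.uint8)]) if 0 else np.hstack([z(d["color"],128,130,256,192),np.vstack([z(e["color"],195,120,100,75)])]))
```

```text
[0.48842119 0.18092906 0.03863709] 0.09334190892688617 0.0
```

View pics/w2.png

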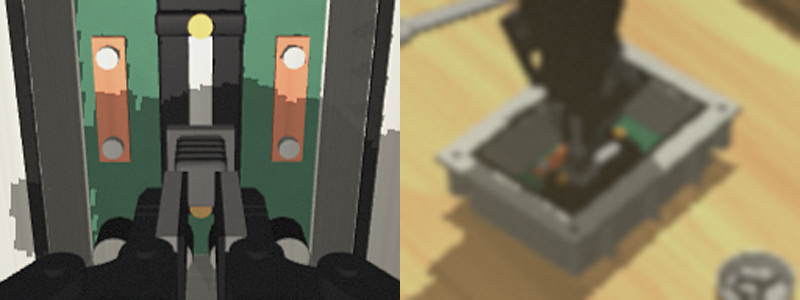

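Run:
```python
from h import *; import pickle
d=pickle.load(open("w2.pkl","rb"))[0]; k=.64
for q in((203,128),(203,140),(203,152),(203,170)):
  print(q,ray(d,128+q[0]*k,130+q[1]*k,.055))
s=ctrl.get_state()["eef_pos"]
print(((proj(d,np.array([s,s+[0,0,.01],s+[.011,.0018,0],[.485,.181,.055],[.495,.181,.055]]))-[128,130])/k).round(0).tolist())
```

```text
(203, 128) [0.50905717 0.18307307 0.055     ]
(203, 140) [0.50515011 0.18244688 0.055     ]
(203, 152) [0.50118272 0.18181102 0.055     ]
(203, 170) [0.49511539 0.1808386  0.055     ]
[[199.0, 166.0], [199.0, 180.0], [199.0, 137.0], [197.0, 198.0], [202.0, 170.0]]
```

{"op": "move_arm", "data": {"plan": [1.5,0.24,0,0,0,0,8,1.5,0.24,0,0,0,0,8,1.5,0.24,0,0,0,0,8,1.5,0.24,0,0,0,0,8,1.5,0.24,0,0,0,0,8,1.5,0.24,0,0,0,0,8]}}

```text
time: 3.35
eef_pos: [0.4972, 0.1823, 0.038]
tcp_rot: [0.997, 0.078, -0.0, -0.0]
contact_force: [-0.6, -0.7, 0.5]
opening: 0.094
finger_force: 0.0
```

Run:
```python
from h import *; import pickle
print(ctrl.get_state()["contact_force"])
d=shot("wrist");pickle.dump(d,open("w3.pkl","wb"))
cv2.imwrite("pics/w3.png",cv2.resize(d["color"][130:290,150:363,::-1],(800,600),interpolation=cv2.INTER_CUBIC))
```

```text
[-0.63320281 -0.67706594  0.54108139]
```

View pics/w3.png

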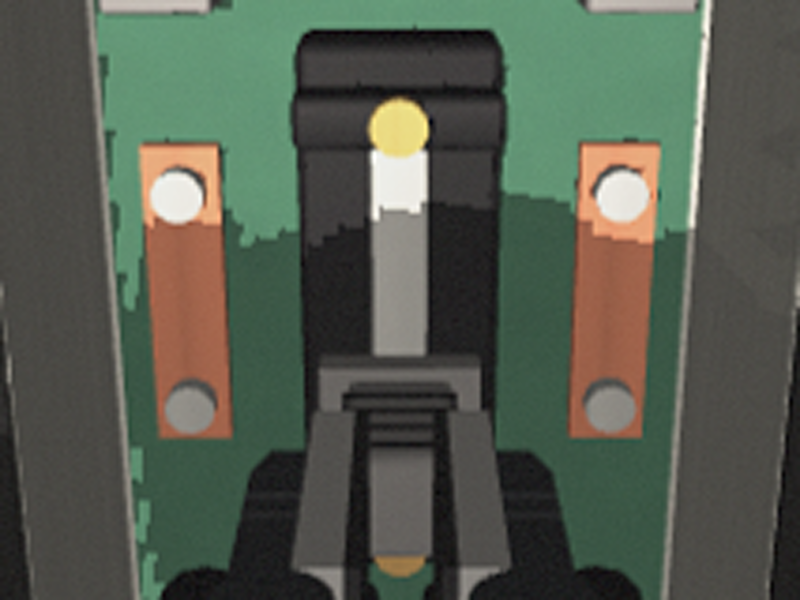

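The close view shows the fingers above the grip. Its top shows through the 8 mm gap at (400,505), with the ribbed +x face at rows 385–450. So they closed over it rather than around it, and I need to go lower. Computing how far.

Run:
```python
from h import *; import pickle
d=pickle.load(open("w3.pkl","rb")); k=3.75; s=ctrl.get_state(); print(s["eef_pos"],s["contact_force"])
for r,z in((450,.055),(560,.055),(360,.03),(385,.03)): print(r,z,ray(d,150+400/k,130+r/k,z))
p=s["eef_pos"];X=np.array([.987,.159,0])
for dx in(0,.011):
  for dz in(0,.01,.02): print(dx,dz,((proj(d,p+dx*X+[0,0,dz])-[150,130])*k).round(0))
```

```text
[0.49746101 0.182301   0.03806064] [-0.37963329 -0.12989475  0.06292363]
450 0.055 [0.49807725 0.18187823 0.055     ]
560 0.055 [0.48166178 0.17927124 0.055     ]
360 0.03 [0.49964559 0.18212486 0.03      ]
385 0.03 [0.49559343 0.18148132 0.03      ]
0 0 [[396. 397.]]
0 0.01 [[396. 429.]]
0 0.02 [[396. 465.]]
0.011 0 [[396. 326.]]
0.011 0.01 [[396. 355.]]
0.011 0.02 [[396. 388.]]
```

{"op": "move_arm", "data": {"plan": [-4,-0.8,0,0,0,0,40,-4,-0.7,0,0,0,0,40,0,0,0,0,0,0,40,0,0,0,0,0,0,40,0,0,-3,0,0,0,40,0,0,-3,0,0,0,40,0,0,-3,0,0,0,40,0,0,-2,0,0,0,40,0,0,0,0,0,0,40]}}

```text
time: 4.3
eef_pos: [0.4887, 0.1807, 0.0265]
tcp_rot: [0.997, 0.078, -0.001, 0.0]
contact_force: [0.5, 0.3, -0.2]
opening: 0.466
finger_force: 0.0
```

{"op": "move_arm", "data": {"plan": [0,0,0,0,0,0,8,0,0,0,0,0,0,8,0,0,0,0,0,0,8,0,0,0,0,0,0,8,0,0,0,0,0,0,8]}}

```text
time: 4.8
eef_pos: [0.4891, 0.1811, 0.0273]
tcp_rot: [0.997, 0.078, 0.0, -0.0]
contact_force: [-1.5, 2.6, 2.3]
opening: 0.17
finger_force: 39.2
```

{"op": "move_arm", "data": {"plan": [4.93,0.8,0,0,0,0,8,4.93,0.8,0,0,0,0,8,4.93,0.8,0,0,0,0,8,4.93,0.8,0,0,0,0,8,4.93,0.8,0,0,0,0,8,3,0.48,0,0,0,0,8,2,0.32,0,0,0,0,8,2,0.32,0,0,0,0,8,1,0.16,0,0,0,0,8,1,0.16,0,0,0,0,8,0,0,0,0,0,0,8]}}

```text
time: 5.9
eef_pos: [0.5227, 0.1865, 0.0272]
tcp_rot: [0.997, 0.078, -0.001, -0.0]
contact_force: [-4.7, 2.6, 5.4]
opening: 0.169
finger_force: 39.7
```

{"op": "move_arm", "data": {"plan": [1,0.16,0,0,0,0,8,1,0.16,0,0,0,0,8,1,0.16,0,0,0,0,8,0,0,0,0,0,0,8]}}

```text
time: 6.3
eef_pos: [0.5227, 0.1865, 0.0272]
tcp_rot: [0.997, 0.079, -0.005, 0.0]
contact_force: [-11.6, 0.9, 13.2]
opening: 0.161
finger_force: 40.5
```

Isolator is at its stop: motion is blocked and the reaction rises, after about 34 mm of travel from about 6 mm. Releasing and going over to the cover.

{"op": "move_arm", "data": {"plan": [0,0,0,0,0,0,40,0,0,0,0,0,0,40,0,0,0,0,0,0,40,0,0,40,0,0,0,40,0,0,40,0,0,0,40,0,0,45,0,0,0,40,0,0,45,0,0,0,40]}}

```text
time: 7.0
eef_pos: [0.5259, 0.1862, 0.1982]
tcp_rot: [0.997, 0.078, 0.0, 0.0]
contact_force: [0.7, -0.1, -0.1]
opening: 0.466
finger_force: 0.0
```

{"op": "move_arm", "data": {"plan": [2.8,-36.9,0,0,0,0.6,75,2.8,-36.9,0,0,0,0.6,75,2.8,-36.9,0,0,0,0.6,75,2.8,-36.9,0,0,0,0.6,75,2.8,-36.9,0,0,0,0.6,75,2.8,-36.9,0,0,0,0.6,75,2.8,-36.9,0,0,0,0.6,75,2.8,-36.9,0,0,0,0.6,75,2.8,-36.9,0,0,0,0.6,75,2.8,-36.9,0,0,0,0.6,75,0,0,0,0,0,0,75,0,0,0,0,0,0,75]}}

```text
time: 8.2
eef_pos: [0.5536, -0.1834, 0.1965]
tcp_rot: [0.992, 0.129, -0.0, -0.0]
contact_force: [0.7, 0.7, -0.7]
opening: 0.88
finger_force: 0.0
```

Run:
```python
from h import *; import pickle
e=shot("scene"); d=shot("wrist");s=ctrl.get_state();pickle.dump((d,e),open("w4.pkl","wb")); print(s["eef_pos"],R.from_quat(s["tcp_rot"]).as_matrix().round(4))
im=cv2.resize(d["color"][:,:,::-1],(800,600),interpolation=cv2.INTER_CUBIC)
im[:225,:300]=cv2.resize(e["color"][203:278,258:358,::-1],(300,225),interpolation=cv2.INTER_CUBIC)
cv2.imwrite("pics/w4.png",im)
y=np.radians(15);X=np.array([np.cos(y),np.sin(y),0]);Y=np.array([-X[1],X[0],0])
print((proj(d,[np.array([.5527,-.1825,.004])+.084*a*X+.059*b*Y for a,b in((1,1),(-1,1),(-1,-1),(1,-1))])*800/512).round(0).tolist())
```

```text
[ 0.55363036 -0.18174643  0.19665636] [[ 9.658e-01  2.591e-01 -4.000e-04]
 [ 2.591e-01 -9.658e-01  3.000e-04]
 [-3.000e-04 -4.000e-04 -1.000e+00]]
[[308.0, 119.0], [321.0, 358.0], [480.0, 358.0], [492.0, 119.0]]
```

View pics/w4.png

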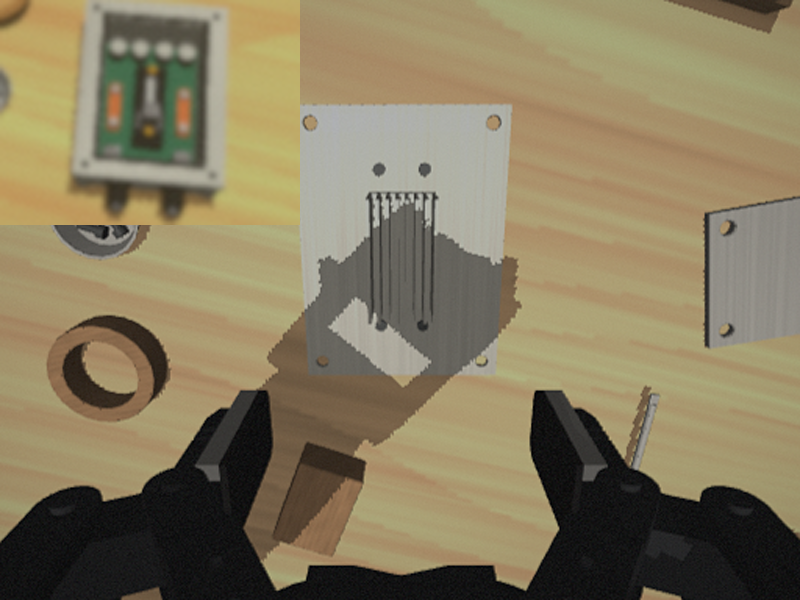

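Wrist view: cover holes at (310,122), (493,122), (322,360) and (481,360), within 3 px of prediction. The inset shows the isolator at the gland end.

Run:
```python
from h import *; import pickle
d,e=pickle.load(open("w4.pkl","rb")); k=.64
P=np.array([ray(d,u*k,v*k,.004) for u,v in((310,122),(322,360),(481,360),(493,122))])*1000
c=P.mean(0);print(P.round(1).tolist(),c,np.linalg.norm(P-np.roll(P,1,0),axis=1))
a=P[0]+P[3]-P[1]-P[2];b=P[0]+P[1]-P[2]-P[3];print(np.degrees([np.arctan2(a[1],a[0]),np.arctan2(-b[0],b[1])]))
s=ctrl.get_state();T=s["tcp_rot"];print(s["eef_pos"]*1000-c, np.degrees(np.arctan2(*R.from_quat(T).as_matrix()[[1,0],0])))
print("fuse",ray(d,320*k,450*k,.03))
```

```text
[[617.3, -105.1, 4.0], [454.9, -148.4, 4.0], [485.5, -262.7, 4.0], [647.8, -219.0, 4.0]] [ 551.37469907 -183.79509736    4.        ] [117.90559493 168.07081853 118.280692   168.00155569]
[15.00057431 14.98328178]
[  2.25566521   2.04866776 192.65636262] 15.017682768751177
fuse [ 0.39667194 -0.16341221  0.03      ]
```

{"op": "move_arm", "data": {"plan": [-1.1,-0.9,-40,0,0,0,75,-1.1,-0.9,-40,0,0,0,75,0,0,-40,0,0,0,75,0,0,-30,0,0,0,75,0,0,-14,0,0,0,75,0,0,-10,0,0,0,75,0,0,-8,0,0,0,75,0,0,-5,0,0,0,75,0,0,0,0,0,0,75]}}

```text
time: 9.2
eef_pos: [0.552, -0.1842, 0.0105]
tcp_rot: [0.991, 0.131, 0.0, 0.0]
contact_force: [-0.8, -0.6, 1.0]
opening: 0.876
finger_force: 0.0
```

{"op": "move_arm", "data": {"plan": [0,0,0,0,0,0,30,0,0,0,0,0,0,30,0,0,0,0,0,0,30,0,0,0,0,0,0,30,0,0,0,0,0,0,30,0,0,0,0,0,0,30], "newtons": 70}}

```text
time: 9.8
eef_pos: [0.5522, -0.1842, 0.0116]
tcp_rot: [0.991, 0.13, 0.001, 0.0]
contact_force: [-1.2, 1.5, 5.4]
opening: 0.483
finger_force: 72.0
```

{"op": "move_arm", "data": {"plan": [0,0,5,0,0,0,30,0,0,10,0,0,0,30,0,0,20,0,0,0,30,0,0,25,0,0,0,30,0,0,25,0,0,0,30,0,0,25,0,0,0,30,0,0,25,0,0,0,30,0,0,15,0,0,0,30,0,0,5,0,0,0,30,0,0,0,0,0,0,30]}}

```text
time: 10.8
eef_pos: [0.5514, -0.1841, 0.165]
tcp_rot: [0.991, 0.131, 0.0, 0.0]
contact_force: [-0.3, -0.6, -5.5]
opening: 0.49
finger_force: 72.2
```

Run:
```python
from h import *; import pickle
d=shot("wrist");s=ctrl.get_state();pickle.dump((d,s),open("w5.pkl","wb")); print(s["eef_pos"],s["contact_force"],s["finger_force"],R.from_quat(s["tcp_rot"]).as_matrix().round(4)[:,0])
im=cv2.resize(d["color"][:,:,::-1],(800,600),interpolation=cv2.INTER_CUBIC)
cv2.imwrite("pics/w5.png",im)
```

```text
[ 0.55081468 -0.1837758   0.1638223 ] [ 0.56712716  0.30360452 -6.50549176] 72.19372272491455 [ 0.9659  0.2588 -0.0015]
```

View pics/w5.png

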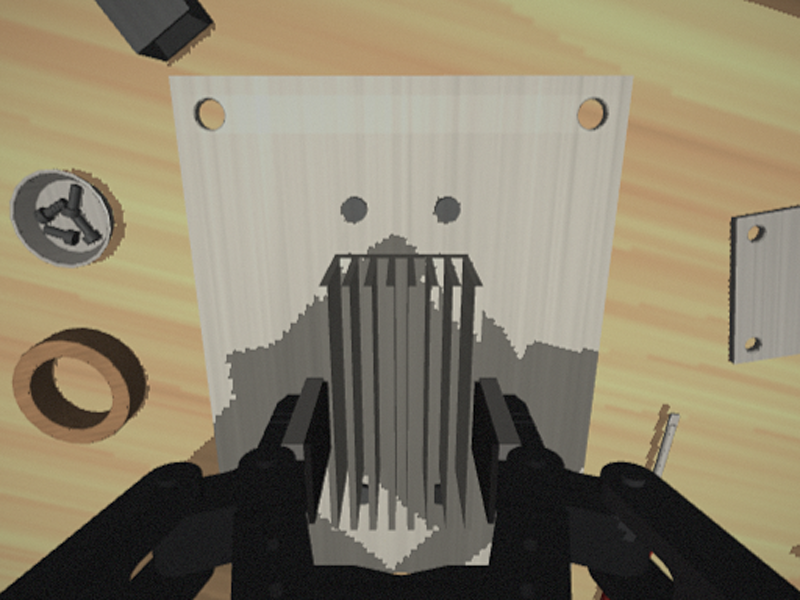

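Cover is held level. The front holes are at (209,114) and (592,114), symmetric about the fingers.

Run:
```python
from h import *; import pickle
d,s=pickle.load(open("w5.pkl","rb")); k=.64
p=np.array(s["eef_pos"]);M=R.from_quat(s["tcp_rot"]).as_matrix()
for dz in (-.013,-.010,-.0076,-.005,-.002):
    a,b=[ray(d,u*k,114*k,p[2]+dz) for u in(209,592)]
    ta,tb=[(M.T@(q-p))*1000 for q in(a,b)]; print(dz,round(np.linalg.norm(a-b)*1000,1),ta.round(1),tb.round(1),((ta+tb)/2-[84,0,0]).round(1))
def th(px):  # housing front threads from w1
    w=pickle.load(open("w1.pkl","rb")); return [ray(w,u*k,v*k,.06) for u,v in px]
```

```text
-0.013 123.2 [ 84.  -60.8  13. ] [84.  62.4 12.8] [-0.   0.8 12.9]
-0.01 121.2 [ 83.9 -59.8  10. ] [83.9 61.4  9.8] [-0.1  0.8  9.9]
-0.0076 119.5 [ 83.9 -59.    7.6] [83.9 60.5  7.4] [-0.1  0.8  7.5]
-0.005 117.7 [ 83.8 -58.1   5. ] [83.8 59.7  4.8] [-0.2  0.8  4.9]
-0.002 115.7 [ 83.8 -57.1   2. ] [83.8 58.6  1.8] [-0.2  0.8  1.9]
```

{"op": "move_arm", "data": {"plan": [-1.9,15,0,0,0,-0.487,30,-3.2,25,0,0,0,-0.487,30,-4.44,35,0,0,0,-0.487,30,-4.44,35,0,0,0,-0.487,30,-4.44,35,0,0,0,-0.487,30,-4.44,35,0,0,0,-0.487,30,-4.44,35,0,0,0,-0.487,30,-4.44,35,0,0,0,-0.487,30,-4.44,35,0,0,0,-0.487,30,-4.44,35,0,0,0,-0.487,30,-3.8,30,0,0,0,-0.487,30,-2.2,17.6,0,0,0,-0.487,30]}}

```text
time: 12.05
eef_pos: [0.5029, 0.1855, 0.1627]
tcp_rot: [0.997, 0.081, -0.002, -0.0]
contact_force: [-0.3, -0.7, -5.7]
opening: 0.483
finger_force: 72.4
```

{"op": "move_arm", "data": {"plan": [0,0,-10,0,0,0,30,0,0,-15,0,0,0,30,0,0,-15,0,0,0,30,0,0,-10,0,0,0,30,0,0,0,0,0,0,30,0,0,0,0,0,0,30]}}

```text
time: 12.65
eef_pos: [0.5049, 0.183, 0.1145]
tcp_rot: [0.997, 0.079, -0.0, 0.0]
contact_force: [0.4, 0.3, -5.5]
opening: 0.485
finger_force: 72.4
```

```bash
cat > look.py <<'E'
from h import *; import pickle,sys
n=sys.argv[1]
P=[];ims=[]
ss=[ctrl.get_state() for _ in range(1)]
s=ss[0];e=shot("scene");f=shot("side");w=shot("wrist");s2=ctrl.get_state();pickle.dump((e,f,w,s,s2),open(n+".pkl","wb"))
p=(s["eef_pos"]+s2["eef_pos"])/2;M=R.from_quat(s["tcp_rot"]).as_matrix();print(s["eef_pos"],s2["eef_pos"],s["contact_force"],s["finger_force"]);print(M.round(4))
ho=np.array([p+M@[.084*a,.0+.059*b,.007] for a in(1,-1) for b in(1,-1)])
y=np.radians(9.18);X=np.array([np.cos(y),np.sin(y),0]);Y=np.array([-X[1],X[0],0])
th=np.array([np.array([.5042,.1838,.06])+.084*a*X-.059*b*Y for a in(1,-1) for b in(1,-1)])
print("holes",(ho*1000).round(1).tolist())
for d,(x0,y0,sc) in((e,(263,185,4)),(f,(195,100,4))):
    print("holes px",((proj(d,ho)-[x0,y0])*sc).round(0).tolist(),"threads px",((proj(d,th)-[x0,y0])*sc).round(0).tolist())
    ims.append(cv2.resize(d["color"][y0:y0+100,x0:x0+100,::-1],(400,400),interpolation=cv2.INTER_CUBIC))
cv2.imwrite("pics/"+n+".png",np.hstack(ims))
E
python3 look.py w6
```

```text
[0.50491452 0.18296082 0.1145093 ] [0.50582039 0.18339598 0.11606612] [ 0.39567425  0.26466215 -5.491168  ] 72.36824870109558
[[ 9.874e-01  1.583e-01 -9.000e-04]
 [ 1.583e-01 -9.874e-01 -2.000e-04]
 [-9.000e-04  0.000e+00 -1.000e+00]]
holes [[597.6, 138.2, 108.2], [579.0, 254.7, 108.2], [431.8, 111.6, 108.4], [413.1, 228.1, 108.4]]
holes px [[93.0, 261.0], [269.0, 277.0], [109.0, 47.0], [274.0, 60.0]] threads px [[91.0, 289.0], [262.0, 303.0], [107.0, 79.0], [267.0, 92.0]]
holes px [[324.0, 139.0], [205.0, 73.0], [173.0, 260.0], [52.0, 186.0]] threads px [[320.0, 187.0], [204.0, 122.0], [173.0, 308.0], [55.0, 234.0]]
```

View pics/w6.png

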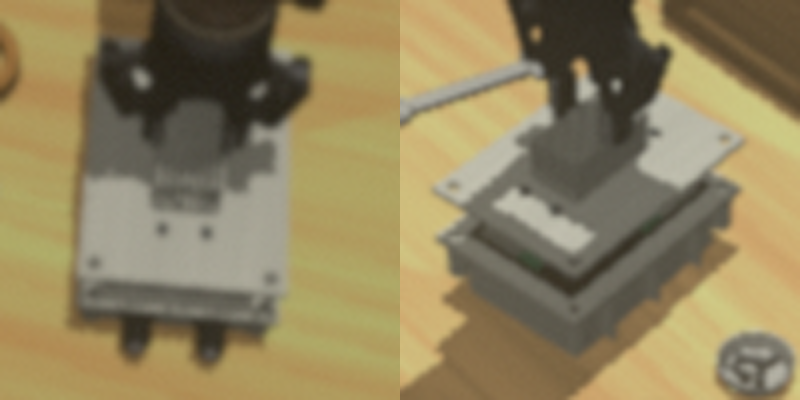

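Residuals of holes and threads agree to under 1 px in both views, about 1 mm, and the plate is level. The final small descent comes next.

{"op": "move_arm", "data": {"plan": [-0.4,0.2,-4,0,0,0,30,-0.4,0.2,-6,0,0,0,30,0,0,-6,0,0,0,30,0,0,-6,0,0,0,30,0,0,-5,0,0,0,30,0,0,-3,0,0,0,30,0,0,0,0,0,0,30,0,0,0,0,0,0,30,0,0,0,0,0,0,30]}}

```text
time: 13.7
eef_pos: [0.5045, 0.1839, 0.0854]
tcp_rot: [0.997, 0.08, 0.0, -0.0]
contact_force: [0.4, 0.2, -6.5]
opening: 0.487
finger_force: 72.4
```

```bash
python3 - <<'E'
from h import *
A=[]
for i in range(10): cams.read_camera("side"); s=ctrl.get_state(); A.append(s["eef_pos"])
print(np.mean(A,0),np.std(A,0),s["contact_force"],s["finger_force"],s["time"])
E
python3 look.py w7
```

```text
[0.50425803 0.1839141  0.08523914] [1.17314964e-04 2.21384806e-05 1.42446532e-04] [ 0.45831328 -0.18980541 -6.11435526] 72.38017201423645 14.2
[0.50413614 0.18390086 0.08505762] [0.50408351 0.18390409 0.08498684] [ 0.45831328 -0.18980541 -6.11435526] 72.38017201423645
[[ 9.873e-01  1.591e-01  1.000e-04]
 [ 1.591e-01 -9.873e-01  0.000e+00]
 [ 1.000e-04 -0.000e+00 -1.000e+00]]
holes [[596.4, 139.0, 78.0], [577.7, 255.5, 78.0], [430.6, 112.3, 78.0], [411.8, 228.8, 78.0]]
holes px [[92.0, 278.0], [265.0, 293.0], [108.0, 67.0], [270.0, 80.0]] threads px [[91.0, 289.0], [262.0, 303.0], [107.0, 79.0], [267.0, 92.0]]
holes px [[321.0, 169.0], [203.0, 104.0], [172.0, 291.0], [53.0, 217.0]] threads px [[320.0, 187.0], [204.0, 122.0], [173.0, 308.0], [55.0, 234.0]]
```

View pics/w7.png

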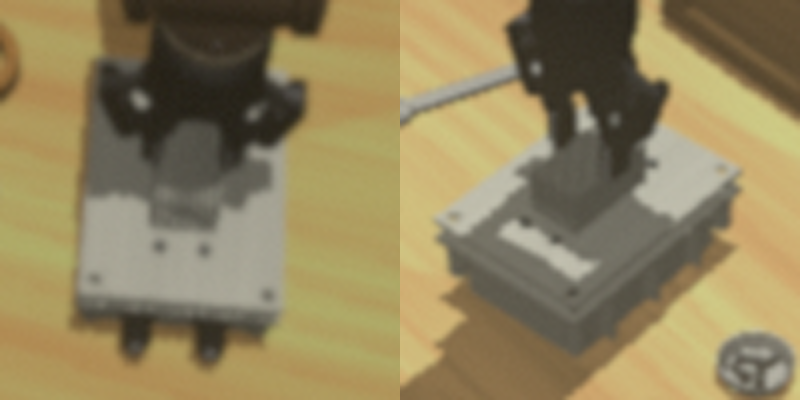

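The holes project on target in both views, within about 1 mm. The plate is level and still, about 11–12 mm above the gasket.

```bash
python3 -c "
from plant import order
print(order.sign_off())"
```

```text
the job is handed in; nothing more can be done
None
```

I slid the isolator to its stop at the gland end. The job is handed in with the cover held level and still, about 11 mm above the gasket and its four holes within about 1 mm of the threads by camera estimate; the sign-off gave no verdict.

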